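Close the salvage tin at the stops and lift away its outer lid alone

ROBOT

A 6-joint arm with a two-finger parallel gripper is mounted at the origin on the work surface. World frame = base frame: x ahead of the robot, y to its left, z up, the work surface at z = 0. Lengths are in m, angles in rad, forces in N, time in s.
With the tool pointing down it reaches from about 0.275 to 1 m from the base axis. Payload 8.4 kg.
Tool frame: the origin (TCP) lies between the finger pads; the fingertips stand 22 mm ahead of it and the grasp point (between the pads) lies 3 mm ahead of it (bot.tcp_to_tips is the distance from the TCP to the fingertips, in m); z points along the fingers, y is the line along which they close (so a half turn about z gives the same grasp; the last joint's range is limited). The gripper opens to 85 mm and grips with 20 to 120 N. Pads are 22 mm wide; open, the fingers measure 114 mm over their backs; the gripper's body (76 mm by 85 mm) begins 54 mm behind the grasp point. The pads swing forward as they close: fully open they stand 13 mm farther back than shut.
Start: joints at [-1.26, 0.353, 1.633, -0, 1.155, -0.002], TCP at [0.192, -0.595, 0.232] pointing down, gripper open.
Joint ranges: [-2.63, 2.63], [-0.92, 2.1], [0.06, 2.66], [-1.3, 4.44], [0, 2.69], [-3.02, 3.02]. Speed limits (rad/s): [2.22, 2.22, 2.79, 3.14, 3.14, 3.14].

INTERFACE

Orientations are given as a rotation vector (axis times angle).
In Python, from workcell import bot gives the robot as it stands.
- The arm moves only by the shell command python3 -m handwheel 'ROWS'. ROWS is JSON, a list of rows, each a list of 7 numbers: the turn, a rotation vector about the tool's x, y, z in degrees, then the shift along the tool's x, y, z in mm, then the finger opening in mm, from 0 to 85.4. A call has 1 to 12 rows; each row shifts and turns the commanded pose from where the row before left it, along the tool's axes as they then stand; what a row does not reach is not made up. A row lasts 1/12 s, in which the tool goes at most 41.7 mm and 7.16 degrees, less where a joint would pass 70% of its speed; a pose out of reach is approached as far as the arm can. A call with a gripper value outside its range is refused whole. The fingers move at their own pace and stop on an object; the grip force is fixed at half the most. Time passes only in rows, so rows that do not move let the fingers close. It gives the time, the measured TCP pose, the force, the opening and the grip force at its end, in the units of the state.
- bot.state(): the state, without advancing time (a new reading comes with each control period).
- bot.grab_frame(name): name is "scene" or "side" or "wrist"; returns (picture, depth): 384x512x3 uint8, red, green, blue; 384x512 float32, m along the optical axis (not along the pixel's ray), 0 where there is no reading.
- bot.camera_info(name): a dict with "K" (3x3 intrinsics, pixels), "extrinsics" (4x4, takes a point from camera to world coordinates); the wrist camera has in their place "hand_eye" (4x4, takes a point from camera to tool coordinates, whose origin is the TCP and whose axes are the flange's). Camera axes: x right, y down, z forward; pixel columns grow to the right and rows downward; lengths in m; the calibration is good to about 2 mm. The wrist camera is an equidistant fisheye: a pixel r from the principal point sees the ray r / f radians off the axis. A picture is of the moment at which its call begins: read the wrist's pose just before it. camera_info takes no time and is no camera call.
- bot.job_done(): hands the job in; it is judged then, once.
The state is a dict: "time_s": time; "q": joint angles; "joint_velocities": joint speeds; "effort": joint torques, N m; "tool_pos": TCP position; "tcp_rot": TCP orientation; "contact_force": force on the tool from outside, world axes, zero at the start; "moment": the same for the moment, N m; "finger_gap": opening from 0.0 (shut) to 1.0 (fully open); "grip_force": force on a finger pad.
Only numpy, scipy, OpenCV 4.12 (cv2) and the standard library are available. Lean on these libraries where they do the work, as an engineer would, in place of code of your own. Each camera call takes 0.05 s, during which the arm holds its last target. There are 200 camera calls.

TASK

Slide the open tin along the table, without lifting it, until it sits square and hard against both stop bars; then pick up the two nested lids together by the post of the inner one and lower them gently onto the tin, and let go of the post. Now take the outer lid alone by its collar and raise it straight up until its whole rim is above the top of the inner lid's post, leaving the inner lid fully seated in the tin and the tin home against the stops. Finish while holding the outer lid level and still there over the tin, and leave everything else on the table alone.

Things in the scene. Friction and masses are not known exactly. Their poses are not given: they have to be found in the camera images.
- stop_corner: Two dark steel stop bars fixed to the table as an open corner, 14 mm thick, 30 mm high. Origin, on the table: where the tin's centre comes when home; z up. One bar's inner face is at x = +60 mm (y -55 to 55 mm), the other's at y = +50 mm (x -53 to 47 mm); the -x and -y sides are open. Low screw lugs outside the bars.
- tin: Open rectangular steel tin (loose, 0.4 to 0.7 kg), 120 (x) x 100 (y) x 65 mm high, walls 4 mm, old fittings fixed on its floor, under 25 mm high. Origin: centre of its underside, z up. Starts 30 to 70 mm short of each stop, up to 0.25 rad askew, its +x side towards the +x stop. Slides when pushed with a few newtons.
- inner_lid: Steel inner lid (loose, 0.2 kg). Origin: centre of its plug's underside, z up. Plug 106 x 86 mm, 12 deep, lower half 100 x 80 as lead-in; on it a plate 122 (x) x 102 (y) x 4 mm that rests on the tin's rim. Seated, its origin is 53 mm above the tin's, long side along the tin's (half turn either way). Starts on the table, nested in the outer lid, yaw within 0.5 rad of world.
- outer_lid: Aluminium outer lid (loose, 0.15 to 0.24 kg) lying loosely over the inner lid. Origin: centre of its lower rim, z up. 136 (x) x 116 (y) mm, skirt 3 mm thick, underside of its top 14 mm and flat top 18 mm above the origin. Nested, its origin is 2 mm above the inner lid's, with 4 mm of play sideways. It rests on the inner lid's plate.
- post_top (a point): Centre of the top of the inner lid's upright square post, 20 x 20 mm (sides along the lid's x and y), 68 mm above the inner lid's origin. The post sticks out through the outer lid's collar, 26 mm above it when nested. Lifting the post carries both lids.
- collar_top (a point): Centre of the top of the outer lid's square collar, 44 x 44 mm outside, 34 x 34 mm inside, open through, sides along the lid's x and y; 40 mm above the outer lid's origin, 22 mm above its flat top. Lifting the collar takes the outer lid alone.
- bushing: brass bushing (loose), upright tube 36 mm across, 30 mm high, near the stops. Origin: middle of the thing's underside or lying length. To be left alone.
- flange: dark steel stub flange (loose), 56 mm across, 28 mm high, near the lids. Origin: middle of the thing's underside or lying length. To be left alone.
- bracket: aluminium angle bracket (loose), 70 x 30 mm, 45 mm high. Origin: middle of the thing's underside or lying length. To be left alone.
- hinge_plate: dark steel hinge leaf (loose), lying flat, 90 x 55 mm, 12 mm high. Origin: middle of the thing's underside or lying length. To be left alone.
- screwdriver: screwdriver (loose), lying at the left of the table. Origin: middle of the thing's underside or lying length. To be left alone.
- jar: glass jar with steel cap (loose), 64 mm across, 85 mm high. Origin: middle of the thing's underside or lying length. To be left alone.
- wrench: wrench (loose), lying at the right of the table. Origin: middle of the thing's underside or lying length. To be left alone.
Not all that is in view belongs to the job. Leave any pink look-alike of the inner_lid alone.

How it is judged:
On the way, in this order (a step that is already met when the one before it is completed fails the run):
1. the tin stands home, square against both stops, with no lid on it yet (horizontal distance between tin and stop_corner below 0.004 m and angle between the x axis of tin and the x axis of stop_corner, either way round below 0.04 rad and angle between tin's own z axis and vertical below 0.03 rad and horizontal distance between inner_lid and tin above 0.1 m), for 0.2 s.
2. both lids, nested, are carried together over the tin (z of outer_lid in the frame of inner_lid below 0.006 m and horizontal distance between inner_lid and tin below 0.03 m and z of inner_lid in the frame of tin above 0.068 m), for 0.1 s.
3. both lids are seated on the tin, still nested, and the inner lid's post has been let go (z of outer_lid in the frame of inner_lid below 0.006 m and z of inner_lid in the frame of tin between 0.049 and 0.056 m and horizontal distance between inner_lid and tin below 0.007 m and angle between the x axis of inner_lid and the x axis of tin, either way round below 0.1 rad and horizontal distance between tin and stop_corner below 0.004 m and angle between the x axis of tin and the x axis of stop_corner, either way round below 0.04 rad and angle between tin's own z axis and vertical below 0.03 rad and contact force between the fingers and inner_lid below 0.2 N), for 0.2 s.
At the end, for the whole second after the job is handed in: Outer lid gripped, still, level (0.15 rad), rim 1 mm or more above the post, within 50 mm of the tin's centre, touching nothing else; inner lid seated (3 mm in height, 7 mm sideways, 0.1 rad), not touched by the fingers; tin within 4 mm and 0.04 rad of home (horizontal distance between tin and stop_corner below 0.004 m and angle between the x axis of tin and the x axis of stop_corner, either way round below 0.04 rad and angle between tin's own z axis and vertical below 0.03 rad and z of inner_lid in the frame of tin between 0.049 and 0.056 m and horizontal distance between inner_lid and tin below 0.007 m and angle between the x axis of inner_lid and the x axis of tin, either way round below 0.1 rad and angle between inner_lid's own z axis and vertical below 0.04 rad and z of outer_lid in the frame of inner_lid above 0.069 m and horizontal distance between outer_lid and tin below 0.05 m and angle between outer_lid's own z axis and vertical below 0.15 rad and contact force between the fingers and outer_lid above 2 N and contact force between the fingers and inner_lid below 0.2 N and contact force between outer_lid and inner_lid below 0.1 N and contact force between outer_lid and tin below 0.1 N and linear speed of outer_lid below 0.03 m/s); the arm keeps its last pose, push and grip.
It fails at once if the outer lid is separated from the inner lid (by more than 12 mm) while the inner lid is not seated on the tin (distance between outer_lid and inner_lid above 0.014 m and not (z of inner_lid in the frame of tin between 0.049 and 0.056 m and horizontal distance between inner_lid and tin below 0.007 m and angle between the x axis of inner_lid and the x axis of tin, either way round below 0.1 rad)).
It fails at once if the tin is lifted or tipped over (height (world z) of tin above 0.012 m or angle between tin's own z axis and vertical above 0.2 rad).
It fails at once if the lids are dropped or slammed onto the tin (horizontal distance between inner_lid and tin below 0.06 m and z of inner_lid in the frame of tin below 0.085 m and linear speed of inner_lid above 0.35 m/s).
It fails at once if a bystander (bushing, flange, bracket, hinge leaf, screwdriver, jar or wrench) is moved more than 25 mm (distance of any of bushing, flange, bracket, hinge_plate, screwdriver, jar, wrench from where it was at the start of the episode above 0.025 m).
It also fails if it takes over 72 s, if anything falls off the work surface, if the arm or the gripper's body presses on something with over 40 N, if the wrist force passes 120 N, or if a joint passes its speed limit or range.

## Working session

There is one attempt and no reset: what is moved stays moved. The work goes in short steps, Python scripts to look and compute and a shell command to move; the robot and the scene stay as the last step left them, time stands still between calls to the robot, and variables do not carry over. Pictures are saved under pics/ and viewed, at most 10 in all, crops included, and the job is handed in when it is done.

```bash
mkdir -p pics; cat > h.py <<'E'
import numpy as np, cv2
from workcell import bot
from scipy.spatial.transform import Rotation as R
def grab(name,fn):
    im,d=bot.grab_frame(name); cv2.imwrite('pics/'+fn+'.png',im[:,:,::-1]); np.save('pics/'+fn+'.npy',d); return im,d
def cloud(name,d):
    c=bot.camera_info(name);K=np.array(c['K']);E=np.array(c['extrinsics'])
    v,u=np.mgrid[:384,:512]
    p=np.stack([(u-K[0,2])/K[0,0]*d,(v-K[1,2])/K[1,1]*d,d],-1)
    return p@E[:3,:3].T+E[:3,3]
E
python3 - <<'E'
from h import *
s=bot.state();print({k:np.round(v,3) for k,v in s.items()})
for n in ['scene','side']:
    im,d=grab(n,n+'0'); print(n,np.round(np.array(bot.camera_info(n)['extrinsics']),2).tolist(),bot.camera_info(n)['K'])
a=cv2.imread('pics/scene0.png');cv2.imwrite('pics/s0.png',cv2.resize(a,(800,600),interpolation=cv2.INTER_CUBIC))
E
```

```text
{'time_s': np.float64(0.0), 'q': array([-1.26 ,  0.354,  1.634, -0.   ,  1.155, -0.002]), 'joint_velocities': array([-0.   ,  0.   , -0.   , -0.001,  0.001,  0.001]), 'effort': array([-2.0000e-03, -6.0526e+01, -3.4207e+01, -0.0000e+00,  9.0000e-03,
        0.0000e+00]), 'tool_pos': array([ 0.192, -0.594,  0.232]), 'tcp_rot': array([-3.102, -0.489,  0.   ]), 'contact_force': array([ 0.229, -1.419, -0.804]), 'moment': array([ 0.019,  0.038, -0.044]), 'grip_force': np.float64(0.0), 'finger_gap': np.float64(0.996)}
scene [[-0.78, 0.44, -0.45, 1.04], [0.62, 0.57, -0.54, 0.7], [0.02, -0.7, -0.71, 1.01], [0.0, 0.0, 0.0, 1.0]] [[421.01389872   0.         257.92917174]
 [  0.         421.01389872 194.88981407]
 [  0.           0.           1.        ]]
side [[0.98, -0.13, 0.16, 0.15], [-0.2, -0.69, 0.69, -1.24], [0.02, -0.71, -0.71, 1.33], [0.0, 0.0, 0.0, 1.0]] [[495.82907964   0.         255.6209961 ]
 [  0.         495.82907964 188.98884506]
 [  0.           0.           1.        ]]
```

View pics/s0.png

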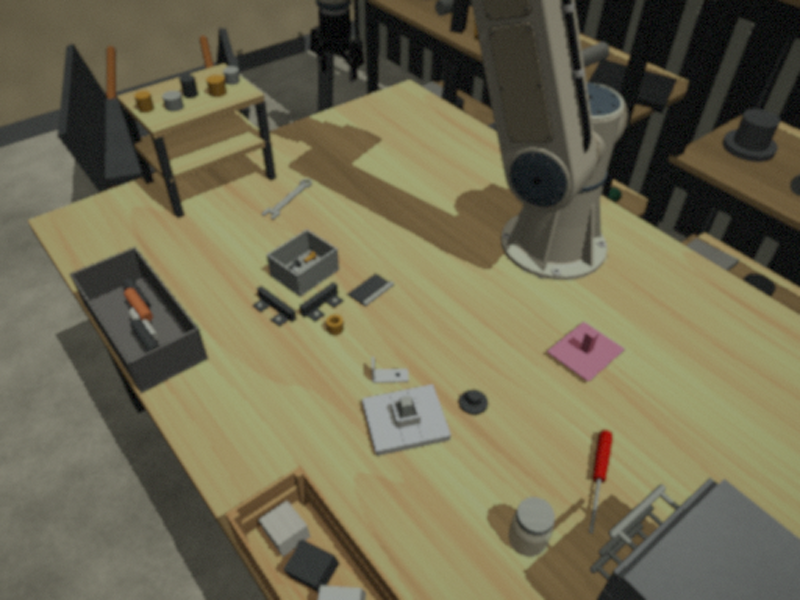

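View pics/side0.png

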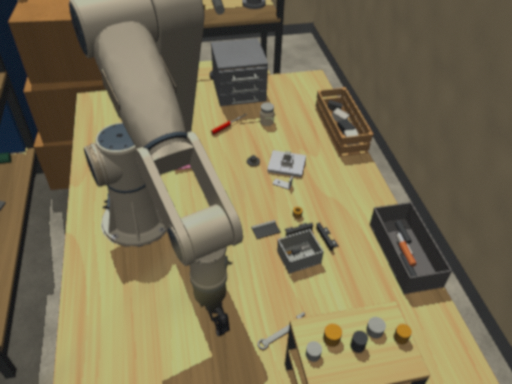

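The scene picture (800x600) shows the tin at (303,263), with the stop bars at (276,304) and (320,300). The bushing is at (334,324), the hinge leaf at (371,289) and the bracket at (388,374). Possible lids: the grey stack with post and collar at (405,415), and the pink look-alike at (586,350), with the flange (473,402) and jar (533,525) as other shapes. I choose the grey stack. Next I'll measure it in depth and check a crop.

```bash
cat > m.py <<'E'
from h import *
def boxes(tag,names=('scene','side')):
    P=[];C=[]
    for n in names:
        im,d=grab(n,n+tag);p=cloud(n,d).reshape(-1,3);ok=(d.ravel()>0);P.append(p[ok])
        q=P[-1];q=q[(q[:,2]<.2)&(q[:,2]>-.02)&(q[:,0]>.3)&(q[:,0]<.9)&(abs(q[:,1])<.45)]
        M=np.zeros((450,300),np.uint8);M[((.45-q[:,1])*500).astype(int)%450,((q[:,0]-.3)*500).astype(int)%300]=0
        t=q[q[:,2]>.007];M[np.clip(((.45-t[:,1])*500).astype(int),0,449),np.clip(((t[:,0]-.3)*500).astype(int),0,299)]=255
        M=cv2.morphologyEx(M,cv2.MORPH_CLOSE,np.ones((3,3)))
        k,L,S,_=cv2.connectedComponentsWithStats(M)
        print(n,'table z',np.median(q[q[:,2]<.01,2]).round(4))
        for i in range(1,k):
            if S[i,4]<60: continue
            sel=L[np.clip(((.45-t[:,1])*500).astype(int),0,449),np.clip(((t[:,0]-.3)*500).astype(int),0,299)]==i
            g=t[sel];r=cv2.minAreaRect((g[:,:2]*1000).astype(np.float32))
            print(' c',np.round(r[0]),'sz',np.round(r[1]),'ang',round(r[2],1),'zmax',np.percentile(g[:,2],98).round(3),len(g))
    return P
if __name__=='__main__':
    boxes('1')
    a=cv2.imread('pics/scene1.png');b=cv2.imread('pics/side1.png')
    x=np.hstack([cv2.resize(a[135:300,150:325],(420,396),interpolation=3),cv2.resize(b[140:280,230:350],(340,396),interpolation=3)])
    cv2.imwrite('pics/crop1.png',x)
E
python3 m.py
```

```text
scene table z 0.001
 c [357. 439.] sz [67. 24.] ang 31.2 zmax 0.03 149
 c [581. 445.] sz [ 9. 40.] ang 89.7 zmax 0.088 54
 c [858. 318.] sz [ 85. 263.] ang 0.0 zmax 0.102 3232
 c [593. 176.] sz [122. 137.] ang 66.7 zmax 0.066 1780
 c [468. 222.] sz [50. 53.] ang 42.8 zmax 0.031 211
 c [557.  68.] sz [19. 29.] ang 19.1 zmax 0.011 22
 c [565. -91.] sz [35. 35.] ang 49.0 zmax 0.034 127
 c [ 435. -122.] sz [91. 26.] ang 6.9 zmax 0.017 89
 c [ 457. -150.] sz [54. 24.] ang 17.6 zmax 0.012 43
 c [ 548. -161.] sz [103.  40.] ang 7.7 zmax 0.034 253
 c [ 633. -216.] sz [ 28. 117.] ang 9.9 zmax 0.034 218
 c [ 852. -313.] sz [272.  94.] ang 89.8 zmax 0.092 1112
 c [ 521. -275.] sz [124. 107.] ang 9.6 zmax 0.067 1112
 c [ 873. -316.] sz [188.  47.] ang 75.1 zmax 0.057 508
 c [ 531. -290.] sz [29. 28.] ang 6.4 zmax 0.025 40
 c [ 857. -429.] sz [41. 33.] ang 89.7 zmax 0.046 56
side table z -0.0001
 c [356. 435.] sz [68. 22.] ang 33.0 zmax 0.03 68
 c [573. 439.] sz [21. 51.] ang 89.4 zmax 0.086 130
 c [851. 316.] sz [ 90. 271.] ang 1.7 zmax 0.102 803
 c [872. 441.] sz [16. 55.] ang 84.6 zmax 0.078 46
 c [869. 377.] sz [35. 59.] ang 57.0 zmax 0.076 94
 c [890. 328.] sz [16. 34.] ang 1.0 zmax 0.071 26
 c [864. 306.] sz [31. 63.] ang 41.7 zmax 0.073 100
 c [860. 254.] sz [22. 27.] ang 57.5 zmax 0.074 33
 c [566. 218.] sz [58. 49.] ang 76.9 zmax 0.039 91
 c [465. 209.] sz [36. 29.] ang 5.1 zmax 0.034 58
 c [637. 179.] sz [68. 52.] ang 66.4 zmax 0.029 98
 c [571. 157.] sz [ 75. 116.] ang 64.4 zmax 0.068 386
 c [618. 107.] sz [20. 28.] ang 86.0 zmax 0.026 38
 c [563. -91.] sz [38. 34.] ang 42.5 zmax 0.035 97
 c [ 401. -130.] sz [27. 19.] ang 22.2 zmax 0.016 27
 c [ 546. -173.] sz [99. 20.] ang 10.7 zmax 0.034 182
 c [ 623. -216.] sz [ 22. 116.] ang 7.6 zmax 0.036 189
 c [ 810. -300.] sz [286.  93.] ang 70.3 zmax 0.092 1195
 c [ 518. -276.] sz [123. 107.] ang 9.6 zmax 0.067 1153
 c [ 868. -334.] sz [232.  48.] ang 81.5 zmax 0.058 570
```

View pics/crop1.png

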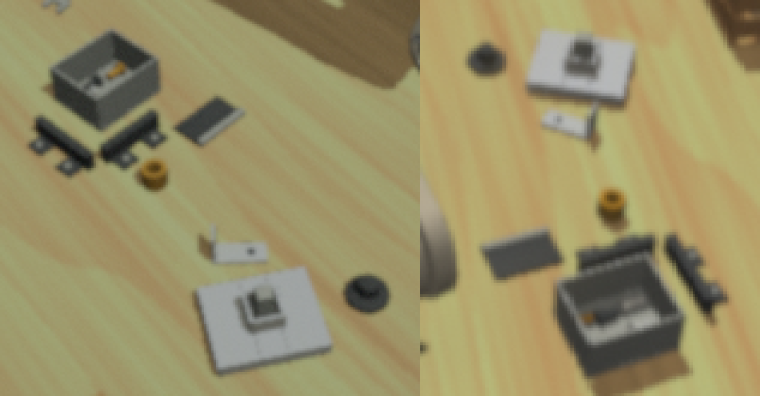

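The crop confirms it: the grey lid stack with square collar and post at (262,308) in the left half, and the open tin at (105,78) short of the stops. Next I'll fit the poses accurately.

```bash
cat > fit.py <<'E'
from h import *
def rect(P,c,r,z0,z1,lab):
    s=P[(np.hypot(P[:,0]-c[0],P[:,1]-c[1])<r)&(P[:,2]>z0)&(P[:,2]<z1)]
    if len(s)<8: print(lab,len(s));return
    q=cv2.minAreaRect((s[:,:2]*1000).astype(np.float32))
    w,h=q[1];a=q[2]
    if a>45: a-=90;w,h=h,w
    print(lab,'c',np.round(q[0],1),'sx,sy',np.round([w,h],1),'yaw',round(a,2),'zmed',np.median(s[:,2]).round(4),len(s),'mean',np.round(s.mean(0)*1000,1))
def clouds(tag,names=('scene','side')):
    o={}
    for n in names:
        im,d=grab(n,n+tag);p=cloud(n,d).reshape(-1,3);o[n]=p[d.ravel()>0]
    return o
if __name__=='__main__':
    import sys
    for n,P in clouds(sys.argv[1]).items():
        print(n)
        rect(P,(.52,-.275),.09,.058,.072,'tin rim')
        rect(P,(.548,-.168),.065,.024,.037,'ybar')
        rect(P,(.628,-.216),.068,.024,.037,'xbar')
        rect(P,(.59,.165),.12,.014,.026,'outer top')
        rect(P,(.58,.165),.06,.036,.046,'collar')
        rect(P,(.58,.165),.06,.062,.074,'post')
        rect(P,(.565,-.09),.03,.026,.037,'bush')
        rect(P,(.48,.22),.06,.02,.037,'flange')
        rect(P,(.61,.1),.05,.01,.05,'bracket')
E
python3 fit.py 2
```

```text
scene
tin rim c [ 521.7 -276.2] sx,sy [122.8 106.7] yaw 10.68 zmed 0.0636 236 mean [ 521.3 -274.9   63.4]
ybar c [ 556.6 -175.9] sx,sy [ 87.2 120.7] yaw -40.65 zmed 0.0305 167 mean [ 551.2 -182.1   30.4]
xbar c [ 598.2 -218.2] sx,sy [ 74.8 118.4] yaw 9.21 zmed 0.0298 182 mean [ 614.  -213.    29.9]
outer top c [587.7 184.3] sx,sy [160.1 186.3] yaw 40.8 zmed 0.0207 1451 mean [596.9 180.7  20.7]
collar c [592.6 177.4] sx,sy [46.3 47.2] yaw -20.15 zmed 0.0416 118 mean [596.2 181.1  41.4]
post c [593.3 177.6] sx,sy [20.  21.7] yaw -25.4 zmed 0.0675 51 mean [594.2 177.7  67.8]
bush c [565.6 -91.6] sx,sy [33.8 29.1] yaw -44.14 zmed 0.0302 59 mean [565.8 -92.   30.3]
flange c [496.7 214.3] sx,sy [84.5 39. ] yaw -25.63 zmed 0.0272 83 mean [481.6 217.8  26.4]
bracket c [600.7 114.5] sx,sy [94.1 62.8] yaw 38.03 zmed 0.0209 261 mean [611.7 122.9  21.3]
side
tin rim c [ 518.3 -275.8] sx,sy [123.9 106.5] yaw 10.16 zmed 0.0633 229 mean [ 517.2 -276.    63.1]
ybar c [ 549.1 -170.6] sx,sy [117.1 104.8] yaw 43.7 zmed 0.0295 161 mean [ 548.1 -180.7   29.6]
xbar c [ 596.9 -218.4] sx,sy [ 72.8 118.1] yaw 9.52 zmed 0.0292 149 mean [ 612.7 -215.6   29.3]
outer top c [591.6 170.6] sx,sy [178.5 179.6] yaw 33.11 zmed 0.0197 521 mean [587.2 168.5  19.6]
collar c [590.2 176.4] sx,sy [43.5 52.7] yaw -24.85 zmed 0.0403 55 mean [587.8 170.1  40.9]
post c [589.6 176.1] sx,sy [16. 23.] yaw -15.24 zmed 0.0657 19 mean [590.4 176.3  66.1]
bush c [562.1 -92.5] sx,sy [31. 41.] yaw -31.72 zmed 0.0301 40 mean [561.3 -94.6  29.9]
flange c [494.8 213.7] sx,sy [85.4 47. ] yaw -25.57 zmed 0.0261 37 mean [475.2 214.6  25.8]
bracket c [597.8 114.3] sx,sy [96.6 62.2] yaw 39.69 zmed 0.019 157 mean [606.4 121.   19.4]
```

```bash
python3 - <<'E'
from h import *
from scipy.optimize import minimize
for n in ['scene','side']:
    P=cloud(n,np.load(f'pics/{n}2.npy')).reshape(-1,3)
    P=P[(P[:,2]>.021)&(P[:,2]<.038)&(abs(P[:,0]-.59)<.1)&(P[:,1]>-.29)&(P[:,1]<-.12)]
    def sdf(p,c):
        x,y,a=p[0]*.1,p[1]*.1,p[2]*.1
        d=P[:,:2]-[x,y];X=d[:,0]*np.cos(a)+d[:,1]*np.sin(a);Y=-d[:,0]*np.sin(a)+d[:,1]*np.cos(a)
        b=lambda x0,x1,y0,y1:np.hypot(np.maximum(abs(X-(x0+x1)/2)-(x1-x0)/2,0),np.maximum(abs(Y-(y0+y1)/2)-(y1-y0)/2,0))
        return np.minimum(b(.060,.074,-.055,.055),b(-.053,.047,.05,.064))
    best=None
    for a in (.05,.15,.25):
        f=lambda p:np.minimum(sdf(p,0),.012).sum()+0.02*np.sum((np.minimum(sdf(p,0),.012)/.012)**2)
        for x0 in (.55,.565,.58):
          for y0 in (-.24,-.225):
            r=minimize(f,[x0*10,y0*10,a*10],method='Nelder-Mead',options=dict(xatol=1e-4,fatol=1e-7,maxiter=2000))
            if best is None or r.fun<best.fun: best=r
    s=sdf(best.x,0);print(n,best.x*.1*[1000,1000,57.3],best.fun,len(P),'inl',(s<.003).sum())
E
```

```text
scene [ 561.84346885 -227.32836373    9.71663577] 3.972505826382897 405 inl 281
side [ 558.38711331 -228.45337515    9.69725044] 3.325587128088621 353 inl 250
```

```bash
cat > plan.py <<'E'
# usage: plan.py x y z(mm, TCP) yaw_of_tool_y(deg): remaining turn (tool, deg), shift in axes now / after turn (mm)
import sys; from h import *
s=bot.state();p=np.array(s['tool_pos'])*1000;T=R.from_rotvec(s['tcp_rot'])
t=np.array([float(v) for v in sys.argv[1:4]]);a=np.radians(float(sys.argv[4]))
y=np.array([np.cos(a),np.sin(a),0]);z=np.array([0,0,-1.]);G=R.from_matrix(np.c_[np.cross(y,z),y,z])
yn=T.as_matrix()[:,1]
print('t',round(s['time_s'],2),'pos',p.round(1),'yaw_y',np.degrees(np.arctan2(yn[1],yn[0])).round(1),'F',np.round(s['contact_force'],1),'gap',round(s['finger_gap']*85.4,1),'grip',round(s['grip_force'],1))
print('turn',np.degrees((T.inv()*G).as_rotvec()).round(2),'shift now',T.inv().apply(t-p).round(1),'after turn',G.inv().apply(t-p).round(1))
E
python3 plan.py 528.5 -323.2 120 -80
```

```text
t 0.3 pos [ 192.3 -594.5  232.2] yaw_y -72.1 F [0.3 0.2 0.1] gap 85.4 grip 0.0
turn [-0.03  0.    7.92] shift now [ 403.4 -154.7  112.3] after turn [ 378.2 -208.8  112.2]
```

```bash
python3 -m handwheel '[[0,0,4,0,0,0,50],[0,0,4,0,0,0,50],[0,0,0,30,-16,8,50],[0,0,0,30,-16,8,50],[0,0,0,30,-16,8,50],[0,0,0,30,-16,8,50],[0,0,0,30,-16,8,50],[0,0,0,30,-16,8,50],[0,0,0,30,-16,8,50],[0,0,0,30,-16,8,50],[0,0,0,30,-16,8,50],[0,0,0,30,-16,8,50]]'; python3 plan.py 528.5 -323.2 120 -80
```

```text
time_s: 1.3
tool_pos: [0.4615, -0.3842, 0.1522]
tcp_rot: [3.13, 0.272, 0.0]
contact_force: [0.1, 0.5, 0.1]
finger_gap: 0.585
grip_force: 0.0
t 1.3 pos [ 461.5 -384.2  152.2] yaw_y -80.1 F [0.1 0.5 0.1] gap 50.0 grip 0.0
turn [ 0.01 -0.01 -0.08] shift now [ 76.5 -48.5  32.2] after turn [ 76.6 -48.4  32.2]
```

```bash
python3 -m handwheel '[[0,0,0,26,-16,10,40],[0,0,0,26,-16,10,40],[0,0,0,25,-16,10,40],[0,0,0,0,0,0,40],[0,0,0,0,0,0,40]]'; python3 - <<'E'
from h import *
im,d=grab('wrist','w1');cv2.imwrite('pics/w1b.png',cv2.resize(cv2.imread('pics/w1.png'),(800,600)))
c=bot.camera_info('wrist');print(c)
E
python3 plan.py 528.5 -323.2 62 -80
```

```text
time_s: 1.72
tool_pos: [0.5284, -0.3235, 0.1218]
tcp_rot: [-3.129, -0.276, 0.002]
contact_force: [-1.0, -0.1, -0.2]
finger_gap: 0.469
grip_force: 0.0
{'K': array([[297.31863964,   0.        , 258.28239746],
       [  0.        , 297.31863964, 191.87852145],
       [  0.        ,   0.        ,   1.        ]]), 'hand_eye': array([[ 6.08709090e-04, -9.63225832e-01, -2.68692438e-01,
         6.90877101e-02],
       [ 9.99999613e-01,  7.56877461e-04, -4.47854315e-04,
        -7.57617716e-05],
       [ 6.34752095e-04, -2.68692062e-01,  9.63225920e-01,
        -1.40339988e-01],
       [ 0.00000000e+00,  0.00000000e+00,  0.00000000e+00,
         1.00000000e+00]])}
t 1.77 pos [ 527.8 -324.5  122.2] yaw_y -80.0 F [-0.1 -0.5 -0.5] gap 40.3 grip 0.0
turn [-0.01  0.04  0.01] shift now [ 1.  -1.2 60.2] after turn [ 0.9 -1.2 60.2]
```

View pics/w1b.png

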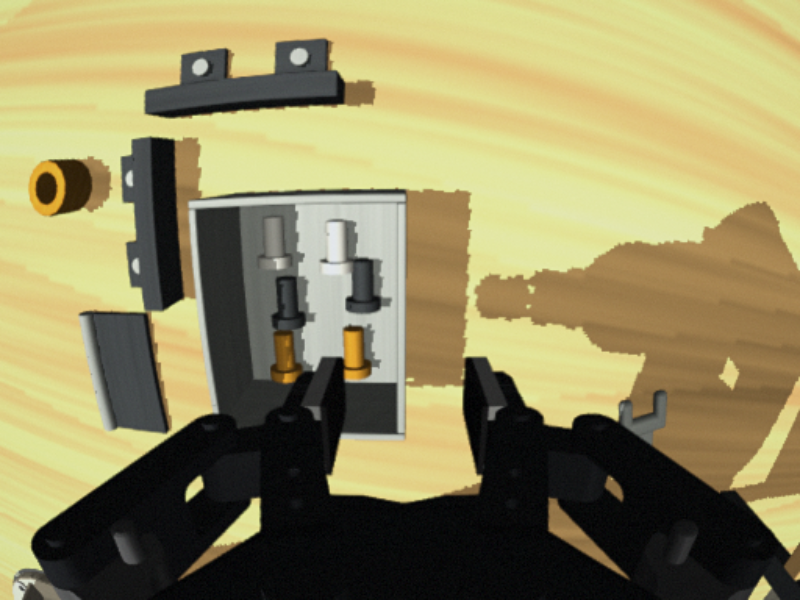

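The wrist view (800x600) shows the near tin wall at column 403, centred between the pads (335 and 470) and parallel to them. The fittings are low and the stop bars are at the left and top. I'll descend and grip the wall.

```bash
python3 -m handwheel '[[0,0,0,0,0,20,40],[0,0,0,0,0,20,40],[0,0,0,0,0,18,40],[0,0,0,0,0,0,40],[0,0,0,0,0,0,20],[0,0,0,0,0,0,0],[0,0,0,0,0,0,0],[0,0,0,0,0,0,0],[0,0,0,0,0,0,0],[0,0,0,0,0,0,0]]'; python3 plan.py 528.5 -323.2 62 -80
```

```text
time_s: 2.6
tool_pos: [0.5284, -0.3253, 0.0663]
tcp_rot: [3.129, 0.272, 0.002]
contact_force: [-1.6, 0.3, 6.1]
finger_gap: -0.001
grip_force: 2.9
t 2.6 pos [ 528.4 -325.3   66.3] yaw_y -80.1 F [-1.6  0.3  6.1] gap -0.1 grip 2.9
turn [ 0.07 -0.08 -0.08] shift now [ 0.5 -2.   4.3] after turn [ 0.5 -2.   4.3]
```

```bash
python3 - <<'E'
from h import *
grab('wrist','w2');grab('side','sd2');grab('scene','sc2')
a=cv2.imread('pics/w2.png');b=cv2.imread('pics/sc2.png')[110:230,130:280]
cv2.imwrite('pics/x2.png',np.hstack([a[60:384,60:460],cv2.resize(b,(400,324),interpolation=3)]))
print(bot.tcp_to_tips)
E
```

```text
0.022
```

View pics/x2.png

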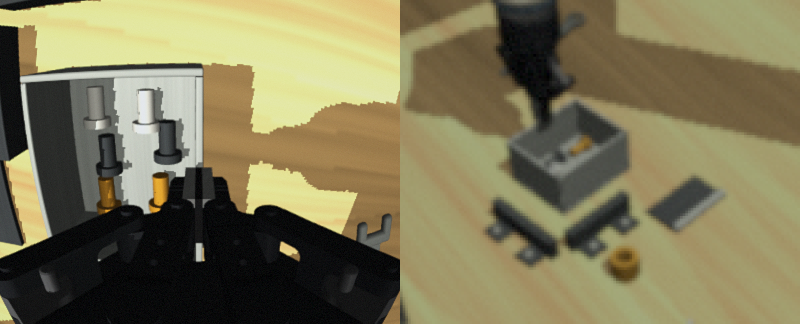

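The wrist half shows the shut fingertips at (200,180) over the near wall line. I'll check in depth whether the wall is actually between the pads.

```bash
cat >> h.py <<'E'
def wcloud(d,s):
    c=bot.camera_info('wrist');K=np.array(c['K']);H=np.array(c['hand_eye'])
    v,u=np.mgrid[:384,:512];x=(u-K[0,2])/K[0,0];y=(v-K[1,2])/K[1,1];r=np.hypot(x,y)+1e-9
    t=np.tan(np.minimum(r,1.45));p=np.stack([x/r*t*d,y/r*t*d,d],-1)
    p=p@H[:3,:3].T+H[:3,3]
    return R.from_rotvec(s['tcp_rot']).apply(p.reshape(-1,3)).reshape(p.shape)+s['tool_pos']
E
python3 - <<'E'
from h import *
s=bot.state();d=np.load('pics/w2.npy');p=wcloud(d,s)*1000
for v in (150,190,215,230,240,260,290,320): print(v,[(u,*p[v,u].round(0).astype(int)) for u in (225,244,252,258,262,266,280)])
print(np.round(s['contact_force'],1),s['finger_gap'],s['grip_force'])
E
```

```text
150 [(225, np.int64(566), np.int64(-295), np.int64(3)), (244, np.int64(568), np.int64(-308), np.int64(3)), (252, np.int64(569), np.int64(-314), np.int64(3)), (258, np.int64(578), np.int64(-316), np.int64(65)), (262, np.int64(578), np.int64(-318), np.int64(63)), (266, np.int64(570), np.int64(-323), np.int64(-1)), (280, np.int64(572), np.int64(-333), np.int64(-2))]
190 [(225, np.int64(541), np.int64(-300), np.int64(15)), (244, np.int64(540), np.int64(-313), np.int64(2)), (252, np.int64(541), np.int64(-318), np.int64(3)), (258, np.int64(558), np.int64(-320), np.int64(63)), (262, np.int64(558), np.int64(-322), np.int64(63)), (266, np.int64(541), np.int64(-329), np.int64(-3)), (280, np.int64(543), np.int64(-339), np.int64(-1))]
215 [(225, np.int64(525), np.int64(-303), np.int64(18)), (244, np.int64(521), np.int64(-316), np.int64(3)), (252, np.int64(523), np.int64(-321), np.int64(4)), (258, np.int64(545), np.int64(-322), np.int64(64)), (262, np.int64(545), np.int64(-324), np.int64(63)), (266, np.int64(523), np.int64(-332), np.int64(-1)), (280, np.int64(525), np.int64(-342), np.int64(-1))]

[... 1217 characters left out ...]
)), (252, np.int64(532), np.int64(-322), np.int64(112)), (258, np.int64(525), np.int64(-326), np.int64(102)), (262, np.int64(526), np.int64(-327), np.int64(102)), (266, np.int64(537), np.int64(-326), np.int64(119)), (280, np.int64(547), np.int64(-328), np.int64(132))]
320 [(225, np.int64(544), np.int64(-314), np.int64(146)), (244, np.int64(539), np.int64(-319), np.int64(139)), (252, np.int64(518), np.int64(-324), np.int64(114)), (258, np.int64(478), np.int64(-334), np.int64(64)), (262, np.int64(478), np.int64(-336), np.int64(64)), (266, np.int64(540), np.int64(-325), np.int64(138)), (280, np.int64(547), np.int64(-327), np.int64(147))]
[-1.3  1.9  5.7] 0.0003460336643573122 2.9121914839618057
```

```bash
python3 - <<'E'
from h import *
I=dict(tool_pos=np.zeros(3),tcp_rot=np.zeros(3))
for f in ('w1','w2'):
    p=wcloud(np.load(f'pics/{f}.npy'),I)*1000
    print(f)
    for u in ((206,210,214,300,304) if f=='w1' else (250,254,256,260,264)):
        print(u,[(v,*p[v,u].round(0).astype(int).tolist()) for v in range(212,250,4)])
s=bot.state();print(s['q'])
E
```

```text
w1
206 [(212, -23, -49, 119), (216, -26, -49, 118), (220, -31, -49, 118), (224, -35, -50, 119), (228, -39, -50, 119), (232, 11, -26, -7), (236, 12, -25, -13), (240, 12, -24, -18), (244, 12, -23, -23), (248, 12, -23, -25)]
210 [(212, -23, -45, 120), (216, -27, -45, 119), (220, -31, -46, 119), (224, -35, -46, 118), (228, 12, -25, -2), (232, 12, -24, -9), (236, 12, -23, -12), (240, 12, -22, -18), (244, 12, -21, -23), (248, 12, -21, -25)]
214 [(212, -23, -41, 119), (216, -27, -42, 119), (220, -31, -42, 119), (224, -35, -42, 119), (228, 12, -22, -2), (232, 12, -22, -8), (236, 12, -21, -13), (240, 12, -20, -17), (244, 12, -20, -22), (248, 10, -20, -21)]
300 [(212, -24, 39, 122), (216, -28, 39, 122), (220, -32, 40, 124), (224, -36, 40, 122), (228, 12, 21, -4), (232, 12, 20, -8), (236, 11, 20, -11), (240, 10, 20, -12), (244, 8, 20, -13), (248, 6, 20, -13)]
304 [(212, -24, 43, 122), (216, -29, 44, 125), (220, -32, 43, 123), (224, -36, 44, 123), (228, 11, 23, -2), (232, 12, 22, -8), (236, 12, 21, -13), (240, 12, 21, -18), (244, 12, 20, -22), (248, 11, 20, -24)]
w2
250 [(212, -3, -6, 63), (216,
[... 340 characters left out ...]
 -2, -22), (248, 12, -2, -26)]
256 [(212, 19, -1, 2), (216, 16, -1, 4), (220, 14, -1, 3), (224, 12, -1, 2), (228, 12, -1, -3), (232, 12, -1, -7), (236, 12, -1, -13), (240, 12, -1, -18), (244, 12, -1, -21), (248, 11, -1, -24)]
260 [(212, 18, 1, 3), (216, 16, 1, 3), (220, 14, 1, 3), (224, 12, 1, 3), (228, 13, 1, -4), (232, 12, 1, -9), (236, 13, 1, -14), (240, 12, 1, -17), (244, 12, 1, -22), (248, 12, 1, -26)]
264 [(212, -4, 4, 67), (216, -7, 4, 67), (220, -11, 4, 68), (224, -14, 4, 68), (228, 12, 3, -3), (232, 12, 3, -7), (236, 11, 3, -11), (240, 12, 2, -17), (244, 12, 2, -22), (248, 12, 2, -26)]
[-5.54166374e-01  5.38453504e-01  1.76453798e+00 -2.78440729e-05
  8.36839441e-01  8.43451244e-01]
```

The depth and the contact agree. The fingertips actually sit about level with the reported TCP, not 22 mm ahead, and they closed on top of the rim. I'll plan with the tips at TCP+1 mm: raise, open, and go 25 mm deeper.

```bash
python3 -m handwheel '[[0,0,0,0,0,-15,0],[0,0,0,0,0,-15,40],[0,0,0,0,0,0,40],[0,0,0,0,0,0,40],[0,0,0,0,-1,0,40],[0,0,0,0,0,0,40]]';  python3 plan.py 528.5 -323.2 40 -80; python3 - <<'E'
from fit import *
for n,P in clouds('3').items(): rect(P,(.52,-.275),.09,.058,.072,n)
E
```

```text
time_s: 3.25
tool_pos: [0.5273, -0.3235, 0.0939]
tcp_rot: [-3.129, -0.272, 0.001]
contact_force: [0.8, -0.0, 0.5]
finger_gap: 0.47
grip_force: 0.0
t 3.25 pos [ 527.3 -323.5   93.9] yaw_y -80.1 F [ 0.8 -0.   0.5] gap 40.1 grip 0.0
turn [-0.03  0.03 -0.08] shift now [ 1.3 -0.1 53.9] after turn [ 1.3 -0.1 53.9]
scene c [ 521.9 -278.8] sx,sy [123.1 105.8] yaw 9.31 zmed 0.0635 226 mean [ 524.7 -277.1   63.5]
side c [ 518.1 -278.9] sx,sy [121.1 105.1] yaw 8.72 zmed 0.0632 146 mean [ 497.6 -287.5   63.2]
```

```bash
python3 -m handwheel '[[0,0,0,0,2,18,40],[0,0,0,0,0,18,40],[0,0,0,0,0,18,40],[0,0,0,0,0,0,40],[0,0,0,0,0,0,20],[0,0,0,0,0,0,0],[0,0,0,0,0,0,0],[0,0,0,0,0,0,0],[0,0,0,0,0,0,0]]';  python3 plan.py 528.5 -325.2 40 -80
```

```text
time_s: 4.1
tool_pos: [0.5286, -0.326, 0.0416]
tcp_rot: [3.129, 0.271, 0.002]
contact_force: [-1.2, 0.5, 5.2]
finger_gap: 0.035
grip_force: 60.5
t 4.1 pos [ 528.6 -326.    41.6] yaw_y -80.1 F [-1.2  0.5  5.2] gap 3.0 grip 60.5
turn [ 0.05 -0.07 -0.08] shift now [ 0.  -0.9  1.6] after turn [ 0.  -0.9  1.6]
```

```bash
python3 -m handwheel '[[0,0,0,2,-2,0,0],[0,0,0,4,-4,0,0],[0,0,0,4,-4,0,0],[0,0,0,5,-4,0,0],[0,0,0,5,-5,0,0],[0,0,0,5,-5,0,0],[0,0,0,5,-5,0,0],[0,0,0,5,-5,0,0],[0,0,0,5,-4,0,0],[0,0,0,3,-2,0,0],[0,0,0,0,0,0,0]]';  python3 plan.py 568.2 -275.2 40 -80.3
```

```text
time_s: 5.02
tool_pos: [0.5642, -0.2794, 0.0416]
tcp_rot: [3.128, 0.273, 0.001]
contact_force: [-2.3, -0.7, 6.8]
finger_gap: 0.033
grip_force: 60.7
t 5.02 pos [ 564.2 -279.4   41.6] yaw_y -80.0 F [-2.3 -0.7  6.8] gap 2.8 grip 60.7
turn [ 0.1  -0.04  0.29] shift now [ 4.6 -3.5  1.6] after turn [ 4.6 -3.5  1.6]
```

```bash
python3 -m handwheel '[[0,0,0,1,0,0,0],[0,0,0,1,0,0,0],[0,0,0,1,0,0,0],[0,0,0,1,0,0,0],[0,0,0,0,0,0,0],[0,0,0,0,0,0,0]]';  python3 plan.py 568.2 -275.2 40 -80.3;python3 -m handwheel '[[0,0,0,0,-1,0,0],[0,0,0,0,-1,0,0],[0,0,0,0,-1,0,0],[0,0,0,0,0,0,0],[0,0,0,0,0,0,0]]';  python3 plan.py 568.2 -275.2 40 -80.3
```

```text
time_s: 5.52
tool_pos: [0.5662, -0.2788, 0.0416]
tcp_rot: [3.129, 0.273, -0.003]
contact_force: [-10.0, -2.0, 12.8]
finger_gap: 0.029
grip_force: 61.6
t 5.52 pos [ 566.2 -278.8   41.6] yaw_y -80.0 F [-10.   -2.   12.8] gap 2.5 grip 61.6
turn [0.02 0.12 0.27] shift now [ 2.6 -3.2  1.6] after turn [ 2.6 -3.2  1.6]
time_s: 5.93
tool_pos: [0.5674, -0.2766, 0.0416]
tcp_rot: [3.127, 0.272, 0.002]
contact_force: [-2.3, -4.5, 5.1]
finger_gap: 0.026
grip_force: 60.6
t 5.93 pos [ 567.4 -276.6   41.6] yaw_y -80.0 F [-2.3 -4.5  5.1] gap 2.2 grip 60.6
turn [ 0.14 -0.06  0.26] shift now [ 1.  -1.2  1.6] after turn [ 1.  -1.2  1.6]
```

```bash
python3 -m handwheel '[[0,0,0,0,-1,0,0],[0,0,0,0,-1,0,0],[0,0,0,0,-1,0,0],[0,0,0,0,0,0,0],[0,0,0,0,0,0,0]]';  python3 plan.py 568.2 -275.2 40 -80.3;python3 -m handwheel '[[0,0,0,1,0,0,0],[0,0,0,1,0,0,0],[0,0,0,1,0,0,0],[0,0,0,0,0,0,0],[0,0,0,0,0,0,0]]';  python3 plan.py 568.2 -275.2 40 -80.3
```

```text
time_s: 6.35
tool_pos: [0.5674, -0.2753, 0.0419]
tcp_rot: [3.125, 0.273, 0.004]
contact_force: [-1.8, -13.6, 3.5]
finger_gap: 0.035
grip_force: 60.3
t 6.35 pos [ 567.4 -275.3   41.9] yaw_y -80.0 F [ -1.8 -13.6   3.5] gap 3.0 grip 60.3
turn [ 0.29 -0.12  0.27] shift now [0.8 0.  1.9] after turn [0.8 0.  1.9]
time_s: 6.77
tool_pos: [0.5688, -0.2756, 0.0417]
tcp_rot: [3.124, 0.275, -0.001]
contact_force: [-8.4, -18.1, 6.0]
finger_gap: 0.04
grip_force: 61.0
t 6.77 pos [ 568.8 -275.6   41.7] yaw_y -80.0 F [ -8.4 -18.1   6. ] gap 3.4 grip 61.0
turn [0.31 0.05 0.34] shift now [-0.5 -0.5  1.7] after turn [-0.5 -0.5  1.7]
```

```bash
python3 -m handwheel '[[0,0,0,1,0,0,0],[0,0,0,1,0,0,0],[0,0,0,1,0,0,0],[0,0,0,0,0,0,0],[0,0,0,0,0,0,0]]';  python3 plan.py 568.2 -275.2 40 -80.3; cat > tinfit.py <<'E'
import sys;from h import *;from fit import rect
im,d=grab('wrist',sys.argv[1]);s=bot.state();P=wcloud(d,s).reshape(-1,3)
n=np.isfinite(P).all(1)&(d.ravel()>0);P=P[n]
rect(P,(.56,-.228),.09,.055,.072,'tin')
a=np.radians(9.7);D=P-[.56,-.228,0];X=D[:,0]*np.cos(a)+D[:,1]*np.sin(a);Y=-D[:,0]*np.sin(a)+D[:,1]*np.cos(a);Z=P[:,2]
m=(abs(Z-.03)<.007)&(X>.055)&(X<.09)&(abs(Y)<.055)
for lo in (-.04,0,.02):
  k=m&(Y>lo)&(Y<lo+.02);print('xbar inner',lo,np.percentile(X[k],[2,5]).round(4) if k.sum() else 0,k.sum())
r=(abs(Z-.065)<.008)&(abs(X)<.08)&(abs(Y)<.065)
for lo in (-.04,0,.02):
  k=r&(Y>lo)&(Y<lo+.02)&(X>.03);print('tin +x edge',lo,np.percentile(X[k],[95,98]).round(4) if k.sum() else 0,k.sum())
for lo in (-.04,-.01,.02):
  k=r&(X>lo)&(X<lo+.02)&(Y>.02);print('tin +y edge',lo,np.percentile(Y[k],[95,98]).round(4) if k.sum() else 0)
  m=(abs(Z-.03)<.007)&(Y>.04)&(Y<.08)&(X>lo)&(X<lo+.02);print('ybar',np.percentile(Y[m],[2,5]).round(4) if m.sum() else 0)
E
python3 tinfit.py w3
```

```text
time_s: 7.18
tool_pos: [0.5692, -0.2756, 0.0418]
tcp_rot: [3.124, 0.275, -0.008]
contact_force: [-18.9, -22.5, 15.2]
finger_gap: 0.034
grip_force: 62.4
t 7.18 pos [ 569.2 -275.6   41.8] yaw_y -79.9 F [-18.9 -22.5  15.2] gap 2.9 grip 62.4
turn [0.27 0.31 0.38] shift now [-0.9 -0.6  1.8] after turn [-0.9 -0.6  1.8]
tin c [ 575.7 -231.8] sx,sy [ 93.  113.3] yaw 10.81 zmed 0.0636 6891 mean [ 590.7 -225.2   62.7]
xbar inner -0.04 [0.0613 0.0614] 1099
xbar inner 0 [0.0605 0.0607] 945
xbar inner 0.02 [0.0601 0.0614] 816
tin +x edge -0.04 [0.0618 0.0618] 530
tin +x edge 0 [0.0607 0.0608] 414
tin +x edge 0.02 [0.0603 0.0604] 329
tin +y edge -0.04 [0.048  0.0485]
ybar [0.0441 0.0442]
tin +y edge -0.01 [0.0487 0.0491]
ybar [0.0445 0.0448]
tin +y edge 0.02 [0.0494 0.0498]
ybar [0.0453 0.0455]
```

```bash
python3 -m handwheel '[[0,0,0,-1,1,0,0],[0,0,0,-1,1,0,0],[0,0,0,0,0,0,10],[0,0,0,0,0,0,40],[0,0,0,0,0,0,40],[0,0,0,0,0,0,40],[0,0,0,0,0,-20,40],[0,0,0,0,0,-30,40],[0,0,0,0,0,-30,40],[0,0,0,0,0,-30,40],[0,0,0,0,0,0,40]]';  python3 tinfit.py w4; python3 plan.py 591.5 177 150 -113
```

```text
time_s: 8.15
tool_pos: [0.5741, -0.2749, 0.1566]
tcp_rot: [3.125, 0.272, 0.012]
contact_force: [1.3, -0.4, 0.7]
finger_gap: 0.463
grip_force: 0.0
tin c [ 559.9 -227.4] sx,sy [120.3 100.3] yaw 10.21 zmed 0.061 2428 mean [ 567.5 -225.1   60.6]
xbar inner -0.04 [0.0597 0.0604] 366
xbar inner 0 [0.0598 0.0611] 327
xbar inner 0.02 [0.0593 0.0609] 314
tin +x edge -0.04 [0.0604 0.0604] 133
tin +x edge 0 [0.0594 0.0595] 111
tin +x edge 0.02 [0.0592 0.0594] 115
tin +y edge -0.04 [0.0493 0.0494]
ybar [0.0453 0.0454]
tin +y edge -0.01 [0.0498 0.05  ]
ybar [0.0459 0.0459]
tin +y edge 0.02 [0.0503 0.0507]
ybar [0.0464 0.0465]
t 8.2 pos [ 573.  -274.4  154. ] yaw_y -80.1 F [0.6 0.  0.6] gap 40.1 grip 0.0
turn [ 0.12 -0.36 32.95] shift now [  96.2 -441.4    2.9] after turn [-159.4 -422.7    4. ]
```

```bash
python3 -m handwheel '[[0.1,-0.3,6.6,0,0,0,50],[0,0,6.6,0,0,0,50],[0,0,6.6,0,0,0,50],[0,0,6.6,0,0,0,50],[0,0,6.5,0,0,0,50],[0,0,0,-5,-12,0,50],[0,0,0,-12,-32,0,50],[0,0,0,-12,-32,0,50],[0,0,0,-12,-32,0,50],[0,0,0,-12,-32,0,50],[0,0,0,-12,-32,0,50],[0,0,0,-12,-32,0,50]]';  python3 plan.py 591.5 177 150 -113
```

```text
time_s: 9.2
tool_pos: [0.5784, -0.0533, 0.1498]
tcp_rot: [-3.08, 0.62, 0.011]
contact_force: [1.2, 0.8, 0.5]
finger_gap: 0.585
grip_force: 0.0
t 9.2 pos [578.4 -53.3 149.8] yaw_y -112.8 F [1.2 0.8 0.5] gap 49.9 grip 0.0
turn [0.07 0.39 0.24] shift now [ -77.  -217.4    0. ] after turn [-7.790e+01 -2.171e+02 -2.000e-01]
```

```bash
python3 -m handwheel '[[0,0.3,0,-11,-31,0,50],[0,0,0,-11,-31,0,50],[0,0,0,-11,-31,0,50],[0,0,0,-11,-31,0,50],[0,0,0,-11,-31,0,50],[0,0,0,-11,-31,0,50],[0,0,0,-11,-31,0,50],[0,0,0,0,0,0,50],[0,0,0,0,0,0,50]]';  python3 - <<'E'
from fit import *
s=bot.state();im,d=grab('wrist','w5');P=wcloud(d,s).reshape(-1,3);P=P[d.ravel()>0]
c=(.592,.177)
rect(P,c,.1,.014,.026,'outer top');rect(P,c,.04,.035,.047,'collar');rect(P,c,.03,.058,.075,'post')
im=cv2.imread('pics/w5.png');cv2.imwrite('pics/w5b.png',cv2.resize(im,(640,480)))
E
python3 plan.py 591.5 177 52 -113
```

```text
time_s: 9.95
tool_pos: [0.5921, 0.1762, 0.1495]
tcp_rot: [3.079, -0.616, -0.003]
contact_force: [-0.2, 0.1, -0.9]
finger_gap: 0.584
grip_force: 0.0
outer top c [592.7 177.6] sx,sy [136.7 116.4] yaw -24.24 zmed 0.0189 14096 mean [598.8 174.7  18.9]
collar c [593.2 177.3] sx,sy [44.3 44.3] yaw -24.41 zmed 0.0407 1130 mean [595.4 176.4  40.5]
post c [593.6 177.7] sx,sy [19.8 19.9] yaw -23.42 zmed 0.0666 657 mean [594.6 177.4  66.3]
t 10.0 pos [592.1 174.9 149.6] yaw_y -112.7 F [ 0.1 -0.9 -0.4] gap 49.9 grip 0.0
turn [0.13 0.08 0.27] shift now [-1.3 -2.  97.6] after turn [-1.4 -1.7 97.6]
```

View pics/w5b.png

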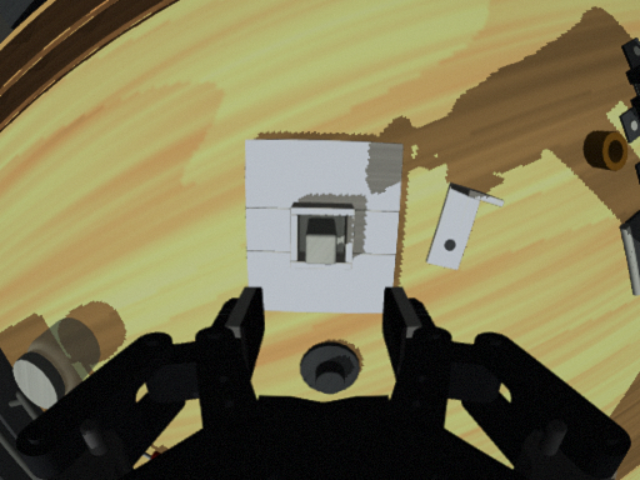

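The wrist view (640x480) shows the stack between the pads: post top at (321,248), collar around (321,235), flange at (330,365) and bracket at (455,225), both clear. Post measured at (593, 177.5), yaw -24°.

```bash
python3 plan.py 593.3 177.5 46.5 -114; python3 -m handwheel '[[0,0,1.3,-1,-2,25,50],[0,0,0,0,0,25,50],[0,0,0,0,0,25,50],[0,0,0,0,0,18,50],[0,0,0,0,0,0,50],[0,0,0,0,0,0,50]]';  python3 plan.py 593.3 177.5 46.5 -114
```

```text
t 10.0 pos [592.1 174.9 149.6] yaw_y -112.7 F [ 0.1 -0.9 -0.4] gap 49.9 grip 0.0
turn [0.13 0.08 1.27] shift now [  0.2  -3.1 103.1] after turn [ -0.   -2.9 103.1]
time_s: 10.5
tool_pos: [0.592, 0.1749, 0.0567]
tcp_rot: [3.069, -0.66, -0.004]
contact_force: [0.1, -1.2, -0.8]
finger_gap: 0.581
grip_force: 0.0
t 10.5 pos [592.  174.9  56.7] yaw_y -114.3 F [ 0.1 -1.2 -0.8] gap 49.6 grip 0.0
turn [ 0.17  0.13 -0.29] shift now [ 0.1 -2.9 10.2] after turn [ 0.1 -2.8 10.2]
```

```bash
python3 -m handwheel '[[0,0,0,0,-2.5,4,50],[0,0,0,0,0,4,50],[0,0,0,0,0,0,30],[0,0,0,0,0,0,25],[0,0,0,0,0,0,0],[0,0,0,0,0,0,0],[0,0,0,0,0,0,0],[0,0,0,0,0,0,0],[0,0,0,0,0,0,0]]';  python3 plan.py 593.3 177.5 46.5 -114
```

```text
time_s: 11.25
tool_pos: [0.5943, 0.1784, 0.0501]
tcp_rot: [3.07, -0.66, 0.0]
contact_force: [-2.0, -2.0, 6.4]
finger_gap: 0.217
grip_force: 60.6
t 11.25 pos [594.3 178.4  50.1] yaw_y -114.3 F [-2.  -2.   6.4] gap 18.6 grip 60.6
turn [ 0.05 -0.02 -0.28] shift now [-0.5  1.2  3.6] after turn [-0.5  1.2  3.6]
```

```bash
python3 -m handwheel '[[0,0,0,0,0,-3,0],[0,0,0,0,0,-6,0],[0,0,0,0,0,-12,0],[0,0,0,0,0,-16,0],[0,0,0,0,0,-20,0],[0,0,0,0,0,-20,0],[0,0,0,0,0,-15,0],[0,0,0,0,0,-8,0],[0,0,0,0,0,0,0]]';  python3 - <<'E'
from fit import *
s=bot.state();im,d=grab('wrist','w6');P=wcloud(d,s).reshape(-1,3);P=P[d.ravel()>0]
z=s['tool_pos'][2]-.050
rect(P,(.594,.178),.1,z+.012,z+.028,'outer top')
E
python3 plan.py 559.9 -227.4 150 -80.2
```

```text
time_s: 12.0
tool_pos: [0.5953, 0.179, 0.1521]
tcp_rot: [-3.071, 0.66, -0.005]
contact_force: [0.6, -0.1, -3.5]
finger_gap: 0.221
grip_force: 59.3
outer top c [594.7 179.5] sx,sy [136.1 116.3] yaw -24.23 zmed 0.121 23731 mean [617.5 169.2 121. ]
t 12.05 pos [594.6 178.7 150.5] yaw_y -114.3 F [-0.4  0.3 -4.4] gap 18.4 grip 59.3
turn [ 1.000e-02 -7.000e-02 -3.408e+01] shift now [135.4 384.5   0.6] after turn [-103.3  394.3    0.5]
```

```bash
python3 -m handwheel '[[0,0,-4,0,0,0,0],[0,0,-6,0,0,-1,0],[0,0,-6,0,0,-1,0],[0,0,-6,0,0,-1,0],[0,0,-6,0,0,-1,0],[0,0,-4,0,0,-1,0],[0,0,-2.1,0,0,0,0],[0,0,0,-2,8,0,0],[0,0,0,-4,15,0,0],[0,0,0,-6,22,0,0],[0,0,0,-6,22,0,0],[0,0,0,-6,22,0,0]]'; python3 -m handwheel '[[0,0,0,-6,22,0,0],[0,0,0,-6,22,0,0],[0,0,0,-6,22,0,0],[0,0,0,-6,22,0,0],[0,0,0,-6,22,0,0],[0,0,0,-6,22,0,0],[0,0,0,-6,22,0,0],[0,0,0,-6,22,0,0],[0,0,0,-6,22,0,0],[0,0,0,-6,22,0,0],[0,0,0,-4,15,0,0],[0,0,0,-2,8,0,0]]' ; python3 plan.py 559.9 -227.4 150 -80.2
```

```text
time_s: 13.05
tool_pos: [0.5847, 0.0846, 0.1539]
tcp_rot: [3.129, 0.267, -0.003]
contact_force: [0.4, -1.0, -3.5]
finger_gap: 0.222
grip_force: 59.3
time_s: 14.05
tool_pos: [0.5606, -0.1668, 0.1543]
tcp_rot: [3.129, 0.264, -0.003]
contact_force: [-0.3, 0.4, -4.0]
finger_gap: 0.22
grip_force: 59.3
t 14.05 pos [ 560.6 -166.8  154.3] yaw_y -80.4 F [-0.3  0.4 -4. ] gap 18.8 grip 59.3
turn [ 0.06  0.11 -0.16] shift now [-10.9  59.7   4.4] after turn [-11.   59.6   4.3]
```

```bash
python3 -m handwheel '[[0,0,0,-2,9,0,0],[0,0,0,-2,13,0,0],[0,0,0,-2,13,0,0],[0,0,0,-2,11,0,0],[0,0,0,-2,8,0,0],[0,0,0,-1,4,0,0],[0,0,0,0,2,0,0],[0,0,0,0,0,0,0],[0,0,0,0,0,0,0]]'; python3 plan.py 559.9 -227.4 104 -80.2
python3 - <<'E'
from fit import *
s=bot.state();im,d=grab('wrist','w7');P=wcloud(d,s).reshape(-1,3);P=P[d.ravel()>0]
z=s['tool_pos'][2]-.050
rect(P,(.56,-.2274),.1,z+.012,z+.028,'outer top')
im=cv2.imread('pics/scene2.png')
for n,P in clouds('7').items(): rect(P,(.56,-.2274),.095,.055,.07,n+' tin')
E
```

```text
time_s: 14.8
tool_pos: [0.5615, -0.2246, 0.1548]
tcp_rot: [3.13, 0.269, -0.001]
contact_force: [0.8, 0.5, -3.8]
finger_gap: 0.216
grip_force: 59.3
t 14.8 pos [ 561.5 -224.6  154.8] yaw_y -80.2 F [ 0.8  0.5 -3.8] gap 18.4 grip 59.3
turn [0.03 0.05 0.02] shift now [-2.   2.5 50.8] after turn [-2.   2.5 50.8]
outer top c [ 561. -225.] sx,sy [136.  116.4] yaw 9.86 zmed 0.1236 23757 mean [ 585.6 -220.8  123.7]
scene tin c [ 562.2 -227.8] sx,sy [125. 103.] yaw 8.69 zmed 0.0627 185 mean [ 575.1 -201.1   62.2]
side tin c [ 558.5 -232. ] sx,sy [122.5 102.8] yaw 8.35 zmed 0.0621 152 mean [ 546.1 -258.3   61.8]
```

```bash
python3 -m handwheel '[[0,0,0,-1,1,0,0],[0,0,0,-0.5,1,5,0],[0,0,0,0,0,8,0],[0,0,0,0,0,8,0],[0,0,0,0,0,6,0],[0,0,0,0,0,3,0],[0,0,0,0,0,0,0],[0,0,0,0,0,0,0]]'; for i in 1 2 3; do python3 plan.py 559.9 -227.4 104 -80.2;sleep 0.1; done
```

```text
time_s: 15.62
tool_pos: [0.5602, -0.2271, 0.1245]
tcp_rot: [3.13, 0.269, -0.002]
contact_force: [0.4, -1.1, -3.4]
finger_gap: 0.22
grip_force: 59.3
t 15.62 pos [ 560.2 -227.1  124.5] yaw_y -80.2 F [ 0.4 -1.1 -3.4] gap 18.8 grip 59.3
turn [0.03 0.07 0.02] shift now [-0.3  0.2 20.5] after turn [-0.4  0.2 20.5]
t 15.62 pos [ 560.2 -227.1  124.5] yaw_y -80.2 F [ 0.4 -1.1 -3.4] gap 18.8 grip 59.3
turn [0.03 0.07 0.02] shift now [-0.3  0.2 20.5] after turn [-0.4  0.2 20.5]
t 15.62 pos [ 560.2 -227.1  124.5] yaw_y -80.2 F [ 0.4 -1.1 -3.4] gap 18.8 grip 59.3
turn [0.03 0.07 0.02] shift now [-0.3  0.2 20.5] after turn [-0.4  0.2 20.5]
```

```bash
python3 -m handwheel '[[0,0,0,0,0,2,0],[0,0,0,0,0,2,0],[0,0,0,0,0,2,0],[0,0,0,0,0,2,0],[0,0,0,0,0,2,0],[0,0,0,0,0,0,0]]'; python3 -m handwheel '[[0,0,0,0,0,1.5,0],[0,0,0,0,0,1.5,0],[0,0,0,0,0,1.5,0],[0,0,0,0,0,1,0],[0,0,0,0,0,0,0]]'
```

```text
time_s: 16.12
tool_pos: [0.5601, -0.2271, 0.1145]
tcp_rot: [3.129, 0.269, -0.002]
contact_force: [0.3, 0.3, -3.8]
finger_gap: 0.219
grip_force: 59.3
time_s: 16.53
tool_pos: [0.5602, -0.2271, 0.1091]
tcp_rot: [3.129, 0.269, -0.002]
contact_force: [-0.4, 0.7, -3.7]
finger_gap: 0.214
grip_force: 59.3
```

```bash
python3 -m handwheel '[[0,0,0,0,0,1,0],[0,0,0,0,0,1,0],[0,0,0,0,0,1,0],[0,0,0,0,0,1,0],[0,0,0,0,0,0,0]]'; python3 -m handwheel '[[0,0,0,0,0,0.7,0],[0,0,0,0,0,0.7,0],[0,0,0,0,0,0,0],[0,0,0,0,0,0,0]]'
```

```text
time_s: 16.95
tool_pos: [0.5602, -0.2271, 0.1052]
tcp_rot: [3.129, 0.269, -0.002]
contact_force: [-0.2, -0.3, -3.5]
finger_gap: 0.215
grip_force: 59.3
time_s: 17.28
tool_pos: [0.5603, -0.2272, 0.104]
tcp_rot: [3.129, 0.269, -0.001]
contact_force: [0.1, 0.0, -4.2]
finger_gap: 0.219
grip_force: 59.3
```

```bash
python3 -m handwheel '[[0,0,0,0,0,0.7,0],[0,0,0,0,0,0.7,0],[0,0,0,0,0,0,0],[0,0,0,0,0,0,0]]'; python3 -m handwheel '[[0,0,0,0,0,0.7,0],[0,0,0,0,0,0.7,0],[0,0,0,0,0,0,0],[0,0,0,0,0,0,0]]'
```

```text
time_s: 17.62
tool_pos: [0.5605, -0.2274, 0.1031]
tcp_rot: [3.129, 0.269, -0.0]
contact_force: [-3.0, -0.3, 3.5]
finger_gap: 0.22
grip_force: 60.3
time_s: 17.95
tool_pos: [0.5605, -0.2275, 0.103]
tcp_rot: [3.129, 0.269, -0.0]
contact_force: [-6.8, 0.3, 18.2]
finger_gap: 0.216
grip_force: 62.1
```

```bash
python3 -m handwheel '[[0,0,0,0,0,-1,0],[0,0,0,0,0,0,30],[0,0,0,0,0,0,50],[0,0,0,0,0,0,70],[0,0,0,0,0,0,70],[0,0,0,0,0,-20,70],[0,0,0,0,0,-30,70],[0,0,0,0,0,-30,70],[0,0,0,0,0,0,70],[0,0,0,0,0,0,70]]'; python3 - <<'E'
from fit import *
s=bot.state();im,d=grab('wrist','w8');P=wcloud(d,s).reshape(-1,3);P=P[d.ravel()>0]
c=(.56,-.2274)
rect(P,c,.1,.066,.079,'outer top');rect(P,c,.04,.09,.100,'collar');rect(P,c,.03,.112,.128,'post')
im=cv2.imread('pics/w8.png');cv2.imwrite('pics/w8b.png',cv2.resize(im,(640,480)))
E
python3 plan.py 559.9 -227.4 81 -80.2
```

```text
time_s: 18.78
tool_pos: [0.5616, -0.2276, 0.184]
tcp_rot: [3.128, 0.269, 0.004]
contact_force: [0.0, -0.6, -0.5]
finger_gap: 0.819
grip_force: 0.0
outer top c [ 559.9 -227.7] sx,sy [136. 117.] yaw 9.92 zmed 0.072 16275 mean [ 565.8 -226.7   71.9]
collar c [ 560.5 -227.9] sx,sy [44.  44.1] yaw 9.75 zmed 0.0938 1194 mean [ 563.2 -227.2   93.7]
post c [ 560.7 -227.6] sx,sy [19.5 19.2] yaw 9.78 zmed 0.1197 742 mean [ 561.7 -227.4  119.3]
t 18.83 pos [ 560.5 -227.2  182.4] yaw_y -80.2 F [0.5 0.6 0. ] gap 69.9 grip 0.0
turn [ 0.07 -0.    0.02] shift now [ -0.7  -0.  101.4] after turn [-7.000e-01  1.000e-01  1.014e+02]
```

View pics/w8b.png

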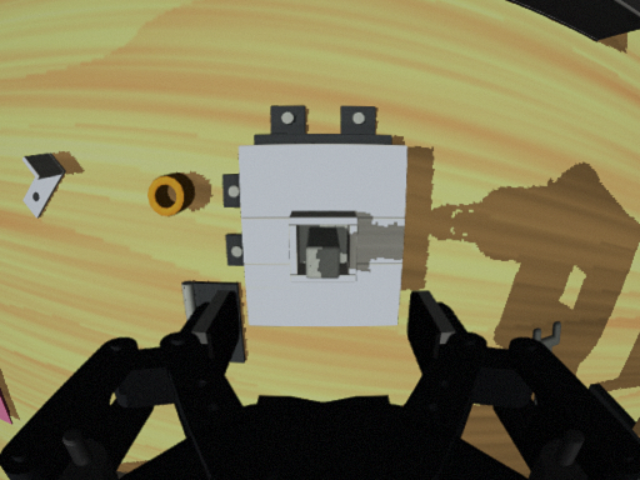

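The wrist view shows both lids seated squarely on the tin: lid rectangle (240–405, 145–325), post at (322,262) centred in the collar, stop bars flush at the left and top. The measured heights match the seated state. Next I'll take the collar.

```bash
python3 -m handwheel '[[0,0,0,0,0,25,70],[0,0,0,0,0,25,70],[0,0,0,0,0,25,70],[0,0,0,0,0,15,70],[0,0,0,0,0,8,70],[0,0,0,0,0,0,70],[0,0,0,0,0,0,70],[0,0,0,0,0,0,55]]'; python3 plan.py 560.4 -227.7 81 -80.2
```

```text
time_s: 19.5
tool_pos: [0.5608, -0.2274, 0.0848]
tcp_rot: [3.129, 0.269, 0.0]
contact_force: [0.4, 0.2, -0.4]
finger_gap: 0.693
grip_force: 0.0
t 19.5 pos [ 560.8 -227.4   84.8] yaw_y -80.2 F [ 0.4  0.2 -0.4] gap 59.2 grip 0.0
turn [ 0.08 -0.    0.02] shift now [-0.5  0.2  3.8] after turn [-0.5  0.2  3.8]
```

```bash
python3 -m handwheel '[[0,0,0,0,0,3.5,55],[0,0,0,0,0,0,50],[0,0,0,0,0,0,46],[0,0,0,0,0,0,40],[0,0,0,0,0,0,0],[0,0,0,0,0,0,0],[0,0,0,0,0,0,0],[0,0,0,0,0,0,0]]'; python3 plan.py 560.4 -227.7 81 -80.2
```

```text
time_s: 20.17
tool_pos: [0.5607, -0.2274, 0.0816]
tcp_rot: [3.129, 0.269, 0.001]
contact_force: [-0.9, 0.8, 5.9]
finger_gap: 0.499
grip_force: 61.8
t 20.17 pos [ 560.7 -227.4   81.6] yaw_y -80.2 F [-0.9  0.8  5.9] gap 42.6 grip 61.8
turn [ 0.08 -0.01  0.02] shift now [-0.4  0.2  0.6] after turn [-0.4  0.2  0.6]
```

```bash
python3 -m handwheel '[[0,0,0,0,0,-1,0],[0,0,0,0,0,-2,0],[0,0,0,0,0,-3,0],[0,0,0,0,0,-5,0],[0,0,0,0,0,-6,0],[0,0,0,0,0,-6,0],[0,0,0,0,0,-6,0],[0,0,0,0,0,-6,0],[0,0,0,0,0,0,0]]'; python3 -m handwheel '[[0,0,0,0,0,-4,0],[0,0,0,0,0,-6,0],[0,0,0,0,0,-8,0],[0,0,0,0,0,-8,0],[0,0,0,0,0,-8,0],[0,0,0,0,0,-6,0],[0,0,0,0,0,-4,0],[0,0,0,0,0,-2,0],[0,0,0,0,0,0,0],[0,0,0,0,0,0,0],[0,0,0,0,0,0,0]]'; python3 - <<'E'
from fit import *
s=bot.state();im,d=grab('wrist','w9');P=wcloud(d,s).reshape(-1,3);P=P[d.ravel()>0]
z=s['tool_pos'][2]-.0816+.073;print(z)
rect(P,(.56,-.2274),.1,z-.008,z+.008,'outer top')
for n,P in clouds('9').items():
    rect(P,(.56,-.2274),.1,z-.008,z+.008,n+' outer');rect(P,(.56,-.2274),.1,.055,.074,n+' inner/tin')
a=cv2.imread('pics/scene9.png')[90:230,120:300];b=cv2.imread('pics/side9.png')[180:290,230:370]
cv2.imwrite('pics/x9.png',np.hstack([cv2.resize(a,(400,320),interpolation=3),cv2.resize(b,(400,320),interpolation=3)]))
E
python3 plan.py 560.4 -227.7 164 -80.2
```

```text
time_s: 20.92
tool_pos: [0.5612, -0.2275, 0.1174]
tcp_rot: [3.128, 0.269, 0.002]
contact_force: [1.4, -0.1, -1.9]
finger_gap: 0.496
grip_force: 61.0
time_s: 21.83
tool_pos: [0.5601, -0.227, 0.1613]
tcp_rot: [3.13, 0.269, -0.002]
contact_force: [-0.4, 0.3, -3.5]
finger_gap: 0.499
grip_force: 61.0
0.15266761905246135
outer top c [ 563.8 -226.2] sx,sy [126.7 116.5] yaw 9.85 zmed 0.1516 27190 mean [ 587.6 -222.   151.7]
scene outer c [ 559.2 -227.7] sx,sy [140.  121.4] yaw 10.42 zmed 0.1532 840 mean [ 571.1 -212.5  152.9]
scene inner/tin c [ 560.1 -228.5] sx,sy [126.3 103.7] yaw 9.54 zmed 0.0692 636 mean [ 570.7 -209.8   68.2]
side outer c [ 557.4 -228.8] sx,sy [139.2 123. ] yaw 10.09 zmed 0.1519 855 mean [ 546. -243.  152.]
side inner/tin c [ 557.3 -228.4] sx,sy [123.7 107.7] yaw 9.55 zmed 0.0676 538 mean [ 550.  -252.2   67. ]
t 21.98 pos [ 560.1 -227.1  161.3] yaw_y -80.2 F [-0.2  0.8 -2.4] gap 42.0 grip 61.0
turn [0.03 0.08 0.02] shift now [ 0.1  0.6 -2.7] after turn [ 0.2  0.6 -2.7]
```

View pics/x9.png

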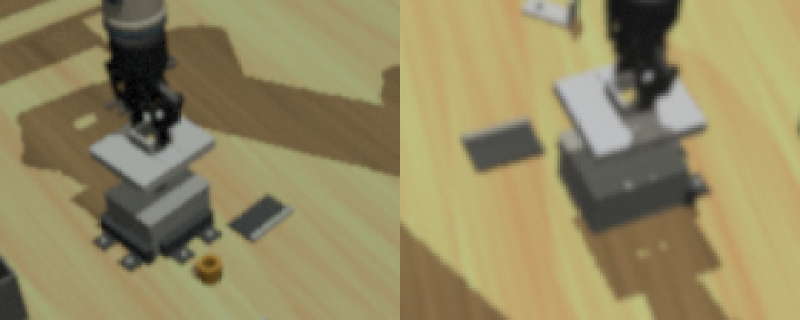

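The outer lid is held level with its top at 153 mm, so its rim is about 135 mm up against the post top at 121 mm. The inner lid's plate is seated at 69 mm, and the tin is home against the stops. I'll hold briefly and hand in.

```bash
python3 -m handwheel '[[0,0,0,0,0,0,0],[0,0,0,0,0,0,0],[0,0,0,0,0,0,0]]'; python3 -c "
from workcell import bot
print(bot.job_done())"
```

```text
time_s: 22.23
tool_pos: [0.5603, -0.2271, 0.1616]
tcp_rot: [3.129, 0.269, -0.001]
contact_force: [-0.1, 0.6, -1.0]
finger_gap: 0.498
grip_force: 61.0
the job is handed in; nothing more can be done
None
```

I handed the job in at 22.2 s (no verdict came back): by my last measurements the tin is home against both stops, the inner lid is seated in it, and the outer lid is held level and still with its rim about 14 mm above the post.

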